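Close the button mould

TASK

The top half of the button mould is still in the small blue vise where its dowel holes were drilled: slide the vise jaw open by its red knob and lift the half out by its orange rib. Fit it over the two dowels of the bottom half, press the two halves fully together against the springs, and finish while still holding them pressed shut. Leave the bottom half about where it stands, the jaw open, and do not disturb the green thread spool, the round tin or the stapler standing near them.

Things in the scene. Friction and masses are not known exactly. Their poses are not given: they have to be found in the camera images.
- vise: Blue low vise fixed on the desk, base 225 x 70 x 14 mm. Origin: on the desk under the centre of the clamped mould half; z up, x from the dark moving jaw (-x) to the blue fixed jaw (+x, top at z 31 mm, face at x 45 mm). The mould half lies flat on the base at z 14 mm, its long side along x. The base runs from x -156 mm (end block, top z 33 mm) to +69 mm.
- vise_jaw (a joint): Opening of the dark sliding jaw, m: about 0 closed, 0.035 fully open; opens along the vise's -x against about 3 N of friction and stays where it is left. 60 mm wide, flat top at z 41 mm; its 7 mm thick lip reaches 8 mm over the end of the mould half, so the half cannot come straight up until the jaw is open by about 10 mm.
- vise_knob (a point): Centre of the top of the jaw's red upright round knob, 20 mm in diameter and 34 mm tall, standing on the jaw's flat top, 85 mm from the vise origin along -x when closed. Moves with the jaw.
- mould_top: Top half of the mould: aluminium plate 90 x 56 x 18 mm (x, y, z), about 0.25 kg, with two through holes 11.5 mm in diameter at x -32 and +32 mm, y 0. In the middle of the top stands an orange rib to hold it by, 40 mm long along x, 16 mm thick along y, 31 mm tall (top at z 49 mm). Origin: centre of the underside, z up. Fits the bottom half either way round.
- mould_base: Bottom half, loose on the desk, 0.9 kg: aluminium block 90 x 56 mm on a black foot 106 x 72 x 8 mm; flat upper face at z 32 mm. Two upright steel dowels, 10 mm in diameter, 16 mm tall with tapered noses, at x -32 and +32 mm, y 0. Origin: centre of the underside, z up. Closed, the top half's origin is 32 mm straight above this one and their x axes are parallel (either way round).
- spring_pins (a joint): How far the two brass spring pins of the bottom half (at x 0, y +-19 mm, 10 mm in diameter) are pressed in, m: 0 = 6 mm proud of the face, 0.006 = flush. Together they push back with about 5 N at 0 and 11 N when flush, so the top half's weight does not close the mould and it opens again when let go.
- thread_spool: Bystander: light green thread spool, 32 mm in diameter, 44 mm tall, upright. Origin: centre of underside.
- button_tin: Bystander: the round tin, grey with a teal lid, between the vise and the keyboard (not the one behind by the cash box), 63 mm in diameter, 32 mm tall. Origin: centre of underside.
- stapler: Bystander: red and black stapler, 36 x 146 x 54 mm. Origin: centre of underside.

How it is judged:
By the outcome, as a careful person would: the job done as asked, in the order asked, and still so for the second after the job is handed in, while the arm keeps its last pose, push and grip.
It also fails if it takes over 48 s, if anything falls off the work surface, if the arm or the gripper's body presses on something with over 40 N, if the wrist force passes 120 N, or if a joint passes its speed limit or range.

ROBOT

A 6-joint arm with a two-finger parallel gripper is mounted at the origin on a cart in front of the work surface, level with it; the furniture and walls round the work are solid. World frame = base frame: x ahead of the robot, y to its left, z up, the work surface at z = 0. Lengths are in m, angles in rad, forces in N, time in s.
With the tool pointing down it reaches from about 0.2 to 0.875 m from the base axis. Payload 3.4 kg.
Tool frame: the origin (TCP) lies at the very end of the fingers, on their centre line; the grasp point (between the pads) lies 19 mm behind it; z points along the fingers, y is the direction in which the jaws open and shut (so a half turn about z gives the same grasp; the last joint's range is limited). The gripper opens to 94 mm and grips with 3 to 60 N. Pads are 16 mm wide; open, the fingers measure 119 mm over their backs; the gripper's body (75 mm by 177 mm) begins 78 mm behind the grasp point.
Start: joints at [-1.317, 0.276, 1.505, -0, 1.361, -0.121], TCP at [0.211, -0.535, 0.205] pointing down, gripper open.
Joint ranges: [-2.89, 2.89], [-0.75, 2.08], [0.22, 2.7], [-1.18, 4.32], [0.11, 2.71], [-2.7, 2.7]. Speed limits (rad/s): [2.57, 2.57, 3.14, 3.14, 3.14, 3.14].

INTERFACE

Orientations are given as a unit quaternion [x, y, z, w].
In Python, from station import bot, inverse_kinematics, optics gives the robot as it stands. Calls block until the motion is done:
- bot.move_ptp(position, orientation): joint-space move of the TCP to a pose.
- bot.line_to(position, orientation=None, velocity=0.15, until_force=None): straight line of the TCP; orientation=None keeps the orientation; velocity is the mean speed in m/s. With until_force (N) it stops when the force on the tool has changed by that much, and returns True; else False.
- bot.goto_joints(angles): joint-space move.
- bot.command_gripper(opening, force=None): opening from 0.0 (shut) to 1.0 (fully open); force is the grip in N (None keeps the last); returns when the fingers have stopped.
- bot.sleep(seconds).
- inverse_kinematics(position, orientation): joint angles nearest the present ones, or None.
- bot.observe(): the state.
- optics.capture(name): name is "scene" or "top" or "wrist"; returns (picture, depth): 400x640x3 uint8, red, green, blue; 400x640 float32, m along the optical axis (not along the pixel's ray), 0 where there is no reading.
- optics.camera_info(name): a dict with "camera_matrix" (3x3 intrinsics, pixels), "rvec" (rotation vector, rad) and "tvec" (3), from world to camera coordinates, as OpenCV has them; the wrist camera has in their place "mount" (4x4, takes a point from camera to tool coordinates, whose origin is the TCP and whose axes are the flange's). Camera axes: x right, y down, z forward; pixel columns grow to the right and rows downward; lengths in m; the calibration is good to about 2 mm. A picture is of the moment at which its call begins: read the wrist's pose just before it. camera_info takes no time and is no camera call.
A pose or a line that the arm cannot do raises bot.PlanningError and nothing moves.
- bot.sign_off(): hands the job in, once; it reports no verdict.
The state is a dict: "time": time; "joints": joint angles; "qvel": joint speeds; "tau": joint torques, N m; "ee_pos": TCP position; "tcp_rot": TCP orientation; "ft_force": force on the tool from outside, world axes, zero at the start; "torque": the same for the moment, N m; "opening": opening from 0.0 (shut) to 1.0 (fully open).
Only numpy, scipy, OpenCV 4.12 (cv2) and the standard library are available. Lean on these libraries where they do the work, as an engineer would, in place of code of your own. Each camera call takes 0.05 s, during which the arm holds its last target.

## Working session

There is one attempt and no reset: what is moved stays moved. The work goes in short steps, each a Python script; the robot and the scene stay as the last script left them, time stands still between calls to the robot, and variables do not carry over. Pictures are saved under pics/ and viewed, and the job is handed in when it is done.

```bash
ls; mkdir -p pics
python3 - <<'E'
from station import bot, inverse_kinematics, optics
import cv2, numpy as np
for n in ["scene","top"]:
    p,d=optics.capture(n); cv2.imwrite(f"pics/{n}0.png",p[:,:,::-1]); np.savez(f"{n}0.npz",p=p,d=d)
    i=optics.camera_info(n); print(n,i)
print(optics.camera_info("wrist")); print(bot.observe())
E
```

```text
pics
scene {'camera_matrix': array([[443.65428966,   0.        , 320.52096897],
       [  0.        , 443.65428966, 193.01569906],
       [  0.        ,   0.        ,   1.        ]]), 'rvec': array([ 0.71828727, -2.52042   ,  1.27950743]), 'tvec': array([0.37625443, 0.34200165, 0.64611388])}
top {'camera_matrix': array([[502.24030512,   0.        , 318.41199123],
       [  0.        , 502.24030512, 201.11683947],
       [  0.        ,   0.        ,   1.        ]]), 'rvec': array([ 2.14340549, -2.12435875,  0.2174511 ]), 'tvec': array([-0.17264988,  0.55521691,  1.07676475])}
{'camera_matrix': array([[357.65548012,   0.        , 320.51531886],
       [  0.        , 357.65548012, 200.07242279],
       [  0.        ,   0.        ,   1.        ]]), 'mount': array([[ 2.74554040e-04, -9.66869991e-01, -2.55269162e-01,
         7.32378573e-02],
       [ 9.99999838e-01,  1.38062544e-04,  5.52614598e-04,
        -5.05129652e-05],
       [-4.99063362e-04, -2.55269272e-01,  9.66869872e-01,
        -1.78778841e-01],
       [ 0.00000000e+00,  0.00000000e+00,  0.00000000e+00,
         1.00000000e+00]])}
{'time': 0.1, 'joints': array([-1.31698567e+00,  2.76529840e-01,  1.50595865e+00, -2.88171905e-05,
        1.36070629e+00, -1.21012781e-01]), 'qvel': array([-0.00021519, -0.00160695, -0.00276694,  0.00097344, -0.00042056,
        0.00166002]), 'tau': array([ 1.51209686e-03, -4.05452478e+01, -2.37782317e+01,  7.04349903e-02,
        3.00220423e-02, -4.51518724e-05]), 'ee_pos': array([ 0.21036593, -0.53460924,  0.20471142]), 'tcp_rot': array([ 9.82488888e-01,  1.86319464e-01, -6.72088624e-05, -7.98361209e-04]), 'ft_force': array([-0.78485566, -0.04164876, -0.30243291]), 'torque': array([-0.00603123, -0.01820181,  0.01247594]), 'opening': 1.0014439763364575}
```

View pics/top0.png

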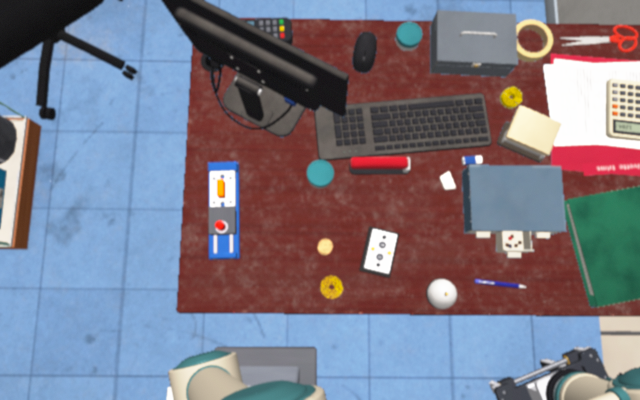

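View pics/scene0.png

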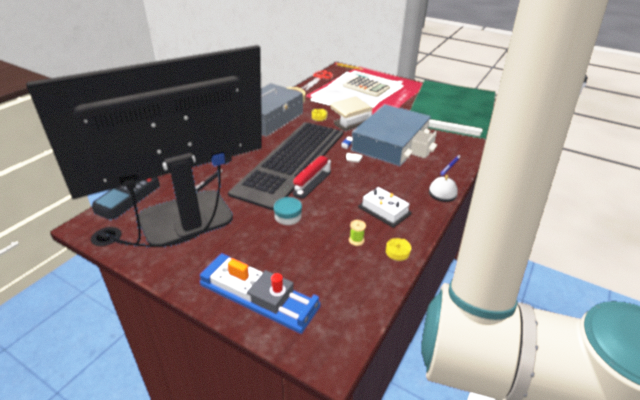

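The top view shows the vise at (224,210), its rib at (221,188), its knob at (221,226) and the bottom half at (380,251). The spool is at (325,246), the tin at (320,172) and the stapler at (380,164). Next I'll back-project these pixels.

```bash
cat > h.py <<'E'
import numpy as np, cv2
from scipy.spatial.transform import Rotation as R
from station import bot, inverse_kinematics, optics
def cam(name, st=None):
    i=optics.camera_info(name); K=i["camera_matrix"]
    if name=="wrist":
        T=np.eye(4); T[:3,:3]=R.from_quat(st["tcp_rot"]).as_matrix(); T[:3,3]=st["ee_pos"]
        return K, T@i["mount"]
    Rm=cv2.Rodrigues(i["rvec"])[0]; T=np.eye(4); T[:3,:3]=Rm.T; T[:3,3]=-Rm.T@i["tvec"]
    return K,T
def cloud(K,T,d):
    v,u=np.mgrid[:400,:640]
    P=np.stack([(u-K[0,2])/K[0,0]*d,(v-K[1,2])/K[1,1]*d,d],-1)
    W=P@T[:3,:3].T+T[:3,3]; W[d<=0]=np.nan; return W
def onplane(K,T,uv,z):
    r=T[:3,:3]@np.array([(uv[0]-K[0,2])/K[0,0],(uv[1]-K[1,2])/K[1,1],1]); return T[:3,3]+r*(z-T[2,3])/r[2]
def down(yaw):  # tool x axis at world angle yaw, z down
    return (R.from_euler('z',yaw)*R.from_euler('x',np.pi)).as_quat()
def snap(tag):
    st=bot.observe(); p,d=optics.capture("wrist"); cv2.imwrite(f"pics/{tag}.png",p[:,:,::-1])
    np.savez(f"{tag}.npz",p=p,d=d,pos=st["ee_pos"],rot=st["tcp_rot"]); return st,p,d
E
python3 - <<'E'
from h import *
f=np.load("top0.npz"); K,T=cam("top"); W=cloud(K,T,f["d"])
print(T.round(3))
for n,u,v in [("rib",221,188),("knob",221,226),("base",380,251),("spool",325,246),("tin",320,172),("stapler",380,164),("vise tl",209,162),("vise tr",238,162),("vise bl",210,258),("vise br",239,258),("desk",270,220),("baseTL",370,227),("baseTR",400,233),("baseBL",361,269),("baseBR",389,276)]:
    print(n,W[v,u].round(3))
E
```

```text
[[ 0.007 -0.983  0.183  0.35 ]
 [-1.    -0.011 -0.019 -0.147]
 [ 0.02  -0.183 -0.983  1.163]
 [ 0.     0.     0.     1.   ]]
rib [0.583 0.05  0.061]
knob [0.495 0.044 0.074]
base [ 0.448 -0.308  0.031]
spool [ 0.457 -0.183  0.043]
tin [ 0.629 -0.171  0.032]
stapler [ 0.645 -0.308  0.053]
vise tl [0.658 0.092 0.002]
vise tr [ 0.66   0.024 -0.001]
vise bl [0.429 0.073 0.032]
vise br [0.431 0.012 0.008]
desk [ 0.52  -0.056  0.001]
baseTL [ 0.505 -0.289  0.008]
baseTR [ 0.493 -0.36  -0.003]
baseBL [ 0.408 -0.267  0.006]
baseBR [ 0.393 -0.331  0.009]
```

Run:
```python
from h import *
t0=bot.observe()["time"]
bot.move_ptp([0.44,-0.305,0.22],down(-0.22)); bot.sleep(0.2)
st,p,d=snap("wb0"); print(st["time"]-t0,st["ee_pos"],st["qvel"].round(3))
bot.move_ptp([0.55,0.04,0.22],down(0.06)); bot.sleep(0.2)
st,p,d=snap("wv0"); print(st["time"]-t0,st["ee_pos"],st["joints"].round(2))
```

```text
1.4333 [ 0.43947451 -0.30588832  0.219857  ] [ 0.001 -0.001  0.002  0.002 -0.002 -0.   ]
3.0417 [0.55004486 0.03882635 0.21996922] [-0.06  0.23  1.53 -0.    1.38  1.46]
```

View pics/wb0.png

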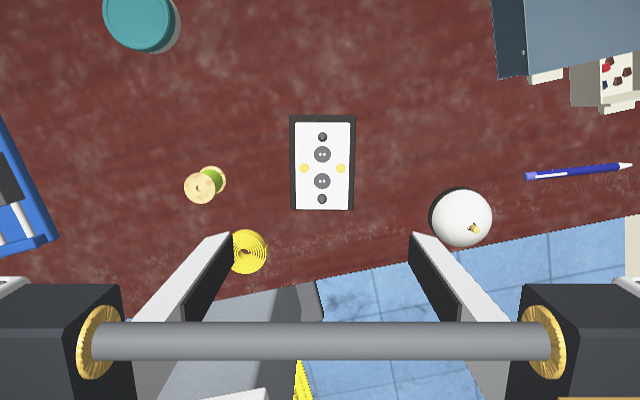

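View pics/wv0.png

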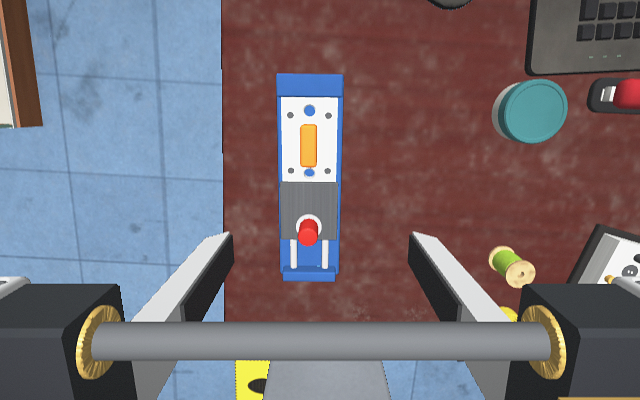

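The base picture shows the dowels at (322,137) and (322,199), and the spring pins at (304,168) and (341,168). In the vise picture the rib is at (308,146), the holes at (309,110) and (309,172), and the knob top near (308,235). I'll refine these by segmentation.

```bash
cat > seg.py <<'E'
from h import *
def ld(t):
    f=np.load(t+".npz"); st=dict(ee_pos=f["pos"],tcp_rot=f["rot"]); K,T=cam("wrist",st); return f["p"],f["d"],K,T
def blobs(m,box,amin=10):
    x0,y0,x1,y1=box; mm=np.zeros(m.shape,np.uint8); mm[y0:y1,x0:x1]=m[y0:y1,x0:x1]
    n,l,s,c=cv2.connectedComponentsWithStats(mm); return [(s[i,4],c[i],cv2.minAreaRect(np.argwhere(l==i)[:,::-1].astype(np.float32))) for i in range(1,n) if s[i,4]>=amin]
E
python3 - <<'E'
from seg import *
p,d,K,T=ld("wb0"); W=cloud(K,T,d); hsv=cv2.cvtColor(p,cv2.COLOR_RGB2HSV); H,S,V=[hsv[...,i].astype(int) for i in range(3)]
print("plate z",np.nanmedian(W[120:135,300:312,2]),"desk",np.nanmedian(W[120:200,380:420,2]))
m=((V<150)).astype(np.uint8)
for a,c,r in blobs(m,(297,124,350,208)): print("dark",a,c.round(1),onplane(K,T,c,.048).round(4),W[int(c[1]),int(c[0])].round(4))
m=((S>80)&(V>150)).astype(np.uint8)
for a,c,r in blobs(m,(297,124,350,208)): print("spring",a,c.round(1),onplane(K,T,c,.038).round(4))
m=((W[...,2]>.027)&(W[...,2]<.06)).astype(np.uint8)
for a,c,r in blobs(m,(270,90,380,230),200):
    b=cv2.boxPoints(r); q=np.array([onplane(K,T,x,.032) for x in b]); print("face",a,q.mean(0).round(4),r,[np.linalg.norm(q[i]-q[i-1]).round(4) for i in range(4)], np.arctan2(*(q[i:=0]-q[1])[1::-1]).round(3),np.arctan2(*(q[1]-q[2])[1::-1]).round(3))
p,d,K,T=ld("wv0"); W=cloud(K,T,d); hsv=cv2.cvtColor(p,cv2.COLOR_RGB2HSV); H,S,V=[hsv[...,i].astype(int) for i in range(3)]
print("plate z",np.nanmedian(W[120:160,288:295,2]),"desk",np.nanmedian(W[120:200,380:420,2]))
def show(n,m,box,z,amin=20):
    for a,c,r in blobs(m.astype(np.uint8),box,amin):
        b=cv2.boxPoints(r); q=np.array([onplane(K,T,x,z) for x in b]); i=np.argmax([np.linalg.norm(q[i]-q[i-1]) for i in range(4)]); e=q[i]-q[i-1]
        print(n,a,c.round(1),"cent",onplane(K,T,c,z).round(4),"rect",q.mean(0).round(4),np.linalg.norm(q[0]-q[1]).round(4),np.linalg.norm(q[1]-q[2]).round(4),"ang",np.arctan2(e[1],e[0]).round(3))
show("hole",(H>95)&(H<125)&(S>90),(284,99,334,180),.032)
show("rib",(H<25)&(S>120)&(W[...,2]>.056),(284,99,334,180),.063)
show("knob",((H<8)|(H>172))&(S>120)&(W[...,2]>.068),(284,200,334,250),.075)
show("plate",(S<60)&(V>180),(270,90,350,185),.032,500)
show("jaw",(abs(W[...,2]-.041)<.004),(270,170,350,260),.041,500)
E
```

```text
plate z 0.031121381981625784 desk -0.0002785493371746106
dark 70 [322.1 136.7] [ 0.4821 -0.3175  0.048 ] [ 0.4828 -0.3175  0.0474]
dark 189 [321.9 153.8] [ 0.4661 -0.3137  0.048 ] [ 0.465  -0.3126  0.032 ]
dark 70 [348.8 185.4] [ 0.4292 -0.333   0.048 ] [ 0.4257 -0.3329  0.0307]
dark 172 [321.7 180.6] [ 0.4399 -0.3076  0.048 ] [ 0.4376 -0.3064  0.0327]
dark 72 [321.6 198.5] [ 0.4219 -0.3035  0.048 ] [ 0.4217 -0.3028  0.0447]
spring 63 [303.3 167.6] [ 0.4552 -0.2919  0.038 ]
spring 63 [340.2 167.8] [ 0.4467 -0.3285  0.038 ]
face 4616 [ 0.4498 -0.3102  0.032 ] ((321.9999694824219, 166.5), (53.99999237060547, 84.99998474121094), 0.0) [np.float64(0.0576), np.float64(0.0888), np.float64(0.0542), np.float64(0.0889)] 2.902 1.35
plate z 0.031605016881438464 desk -0.00035265615180288257
hole 91 [309.3 110.4] cent [0.618  0.0535 0.032 ] rect [0.6179 0.0533 0.032 ] 0.0097 0.0096 ang 2.398
hole 55 [309.  172.1] cent [0.5559 0.0508 0.032 ] rect [0.556  0.0512 0.032 ] 0.0093 0.0063 ang 1.629
rib 695 [308.  145.5] cent [0.5866 0.0522 0.063 ] rect [0.5859 0.0522 0.063 ] 0.0147 0.039 ang 0.044
knob 298 [307.4 235.7] cent [0.5018 0.0483 0.075 ] rect [0.5018 0.0483 0.075 ] 0.0189 0.0185 ang 2.894
plate 3683 [309.  137.4] cent [0.5915 0.0526 0.032 ] rect [0.5886 0.0524 0.032 ] 0.0845 0.0552 ang 0.03
jaw 2951 [308.5 207.9] cent [0.5198 0.0491 0.041 ] rect [0.5158 0.049  0.041 ] 0.0631 0.0582 ang 0.029
```

Run:
```python
import cv2,numpy as np
a=cv2.imread("pics/wb0.png")[110:215,280:365]; b=cv2.imread("pics/wv0.png")[65:285,265:355]
a=cv2.resize(a,None,fx=4,fy=4,interpolation=cv2.INTER_CUBIC); b=cv2.resize(b,None,fx=2.6,fy=2.6,interpolation=cv2.INTER_CUBIC)
c=np.zeros((580,600,3),np.uint8); c[:a.shape[0],:a.shape[1]]=a; c[:b.shape[0],350:350+b.shape[1]]=b[:, :250]
cv2.imwrite("pics/crop0.png",c)
```

```text
(no output)
```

View pics/crop0.png

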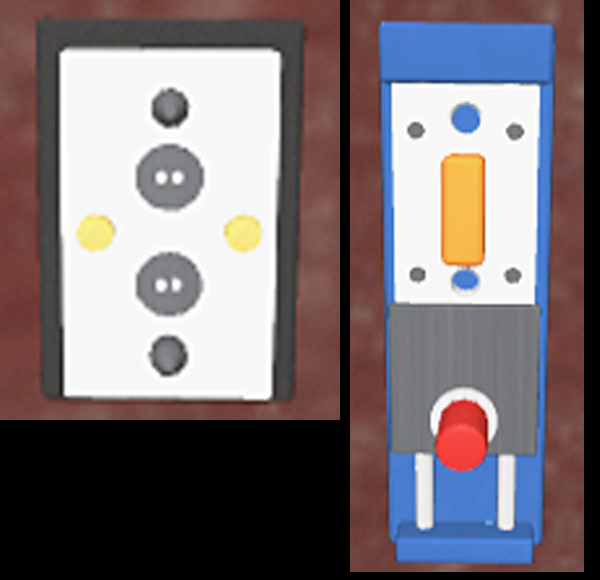

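Run:
```python
from h import *
q=down(0.044); k=np.array([0.5018,0.0483]); a=np.array([np.cos(.044),np.sin(.044)])
bot.move_ptp([*k,0.12],q)
print(bot.line_to([*k,0.048],velocity=0.12,until_force=12), bot.observe()["ee_pos"])
bot.command_gripper(0.0,20); s=bot.observe(); print(s["opening"]*94,s["ft_force"].round(1))
e=k-a*0.030
print(bot.line_to([*e,0.048],velocity=0.05,until_force=25)); s=bot.observe(); print(s["ee_pos"],s["ft_force"].round(1),s["opening"]*94)
bot.command_gripper(1.0); 
bot.line_to([*e,0.13],velocity=0.2)
bot.move_ptp([0.55,0.045,0.22],q); bot.sleep(0.2)
st,p,d=snap("wv1"); print(st["time"],st["ee_pos"])
```

```text
False [0.50321804 0.04820186 0.04891273]
19.428892070515655 [ 0.9  2.9 -0.5]
False
[0.47107093 0.04729159 0.04798073] [ 0.3  3.6 -1.3] 19.270407132578143
8.8667 [0.54762556 0.04515321 0.21793061]
```

View pics/wv1.png

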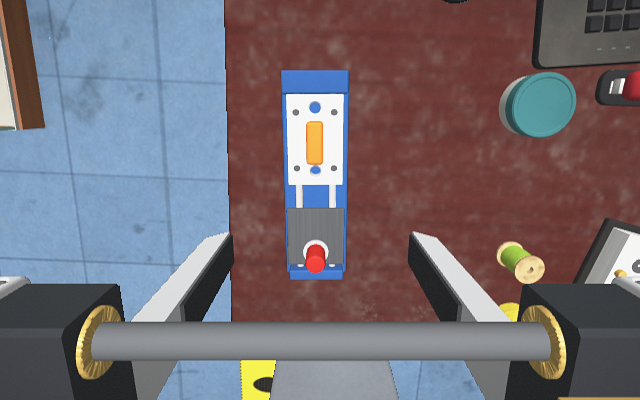

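Run:
```python
from seg import *
p,d,K,T=ld("wv1"); W=cloud(K,T,d); hsv=cv2.cvtColor(p,cv2.COLOR_RGB2HSV); H,S,V=[hsv[...,i].astype(int) for i in range(3)]
def show(n,m,box,z,amin=20):
    for a,c,r in blobs(m.astype(np.uint8),box,amin):
        b=cv2.boxPoints(r); q=np.array([onplane(K,T,x,z) for x in b]); i=np.argmax([np.linalg.norm(q[i]-q[i-1]) for i in range(4)]); e=q[i]-q[i-1]
        print(n,a,c.round(1),"cent",onplane(K,T,c,z).round(4),"rect",q.mean(0).round(4),np.linalg.norm(q[0]-q[1]).round(4),np.linalg.norm(q[1]-q[2]).round(4),"ang",np.arctan2(e[1],e[0]).round(3))
B=(284,90,340,200)
show("hole",(H>95)&(H<125)&(S>90),B,.032)
show("rib",(H<25)&(S>120)&(W[...,2]>.056),B,.063)
show("knob",((H<8)|(H>172))&(S>120)&(W[...,2]>.068),(270,200,350,300),.075)
show("plate",(S<60)&(V>180),(270,90,350,190),.032,500)
```

```text
hole 686 [294.5 139.7] cent [0.5857 0.0728 0.032 ] rect [0.5794 0.0554 0.032 ] 0.1099 0.0536 ang 0.018
hole 94 [314.7 107.3] cent [0.6182 0.0537 0.032 ] rect [0.6185 0.0534 0.032 ] 0.0098 0.0095 ang 1.615
hole 57 [315.2 169.7] cent [0.5559 0.0507 0.032 ] rect [0.5562 0.0504 0.032 ] 0.0073 0.0093 ang 1.615
hole 390 [315.5 192. ] cent [0.5323 0.0494 0.032 ] rect [0.5323 0.0494 0.032 ] 0.0261 0.0151 ang 1.615
hole 60 [337.5 192. ] cent [0.5333 0.0264 0.032 ] rect [0.5333 0.0264 0.032 ] 0.0031 0.0151 ang -3.084
rib 697 [314.1 142.6] cent [0.5869 0.0525 0.063 ] rect [0.5862 0.0526 0.063 ] 0.0146 0.0386 ang 0.034
knob 291 [315.  262.9] cent [0.4716 0.0469 0.075 ] rect [0.4715 0.0468 0.075 ] 0.0187 0.0186 ang 2.445
plate 4107 [314.8 139. ] cent [0.5872 0.0524 0.032 ] rect [0.5831 0.0525 0.032 ] 0.0557 0.0953 ang 0.019
```

The vise jaw is open by 30 mm: the knob is at (315,263) and the half at (315,140) is fully uncovered. Now I'll grasp the rib and lift.

Run:
```python
from h import *
q=down(0.044); c=np.array([0.5868,0.0524])
bot.move_ptp([*c,0.11],q)
print(bot.line_to([*c,0.0365],velocity=0.1,until_force=12)); bot.sleep(0.15); print(bot.observe()["ee_pos"])
bot.command_gripper(0.0,50); s=bot.observe(); print(s["ee_pos"],s["opening"]*94,s["ft_force"].round(1))
g=s["ee_pos"]
print(bot.line_to([g[0],g[1],0.075],velocity=0.05,until_force=20)); s=bot.observe(); print(s["ee_pos"],s["ft_force"].round(1),s["opening"]*94)
bot.line_to([g[0],g[1],0.13],velocity=0.15); bot.sleep(0.1)
st,p,d=snap("held"); print(st["time"],st["ee_pos"],st["ft_force"].round(1))
```

```text
False
[0.58747802 0.05239087 0.03735869]
[0.58680228 0.05248174 0.03652334] 15.837027245784183 [-0.1  0.5  0.3]
False
[0.58646093 0.05249434 0.07474698] [-0.2  0.2 -2. ] 15.377206293261507
13.1917 [0.58558764 0.05250577 0.12850387] [-1.5  0.1 -2.1]
```

View pics/held.png

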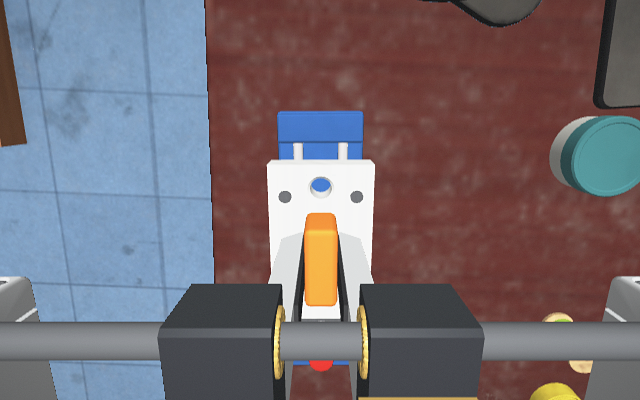

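The half is held squarely, with its near hole at (320,186). I'll measure that hole in the tool frame, then move over the base and look again.

Run:
```python
from seg import *
p,d,K,T=ld("held"); M=optics.camera_info("wrist")["mount"]; hsv=cv2.cvtColor(p,cv2.COLOR_RGB2HSV)
H,S,V=[hsv[...,i].astype(int) for i in range(3)]
print("platez tool",(cloud(K,M,d)[175:185,290:305,2]).mean())
m=~((S<70)&(V>150)); 
for a,c,r in blobs(m.astype(np.uint8),(272,168,370,206),30): print(a,c,onplane(K,M,c,.0045).round(4))
for u in (275,300,340,366):
    col=V[140:180,u]-2*S[140:180,u]; v=140+np.argmax(col>0); print(u,v,onplane(K,M,(u,v-.5),.0045).round(4))
yaw=-0.2285; b=np.array([0.4508,-0.3103])
bot.move_ptp([*b,0.125],down(yaw)); bot.sleep(0.2)
st,p,d=snap("hov"); print(st["time"],st["ee_pos"],R.from_quat(st["tcp_rot"]).as_matrix()[:2,0],st["ft_force"].round(1))
```

```text
platez tool 0.004955971257492307
203 [320.45812808 184.48768473] [0.0334 0.0003 0.0045]
117 [284.52136752 196.45299145] [ 0.0269 -0.0187  0.0045]
116 [356.43965517 196.47413793] [0.0269 0.0193 0.0045]
275 159 [ 0.047  -0.0231  0.0045]
300 143 [ 0.0552 -0.0101  0.0045]
340 142 [0.0557 0.0102 0.0045]
366 159 [0.047  0.0237 0.0045]
14.8833 [ 0.45145301 -0.30942472  0.12504004] [ 0.97439217 -0.22485523] [ 0.1  1.3 -2.8]
```

View pics/hov.png

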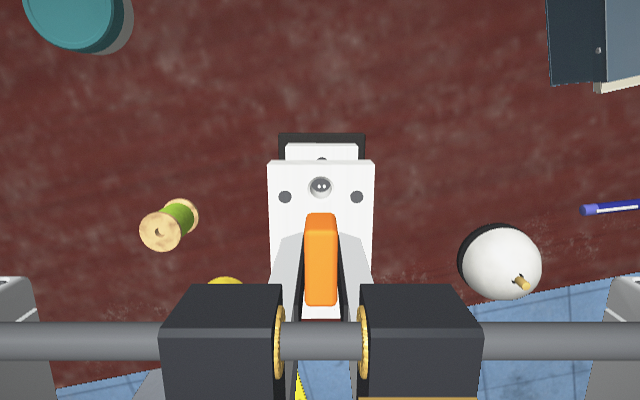

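Run:
```python
from seg import *
p,d,K,T=ld("hov"); M=optics.camera_info("wrist")["mount"]; hsv=cv2.cvtColor(p,cv2.COLOR_RGB2HSV)
V=hsv[...,2].astype(int); S=hsv[...,1].astype(int)
a=cv2.resize(p[125:205,255:385][...,::-1],None,fx=6,fy=6,interpolation=cv2.INTER_CUBIC); cv2.imwrite("pics/hovc.png",a)
f=np.load("hov.npz"); z0=f["pos"][2]
print("cols305 V",[(r,V[r,303],S[r,303]) for r in range(128,166)][::1])
r=148; print("row148",[(u,V[r,u]) for u in list(range(274,292))+list(range(350,372))])
r=170; print("row170",[(u,V[r,u]) for u in list(range(262,274))+list(range(368,380))])
```

```text
cols305 V [(128, np.int64(106), np.int64(91)), (129, np.int64(107), np.int64(88)), (130, np.int64(109), np.int64(91)), (131, np.int64(111), np.int64(96)), (132, np.int64(99), np.int64(82)), (133, np.int64(68), np.int64(23)), (134, np.int64(64), np.int64(8)), (135, np.int64(62), np.int64(8)), (136, np.int64(62), np.int64(12)), (137, np.int64(62), np.int64(4)), (138, np.int64(64), np.int64(12)), (139, np.int64(64), np.int64(12)), (140, np.int64(61), np.int64(13)), (141, np.int64(55), np.int64(14)), (142, np.int64(106), np.int64(10)), (143, np.int64(196), np.int64(7)), (144, np.int64(230), np.int64(3)), (145, np.int64(224), np.int64(2)), (146, np.int64(241), np.int64(1)), (147, np.int64(246), np.int64(0)), (148, np.int64(245), np.int64(1)), (149, np.int64(245), np.int64(1)), (150, np.int64(245), np.int64(1)), (151, np.int64(245), np.int64(1)), (152, np.int64(245), np.int64(1)), (153, np.int64(245), np.int64(1)), (154, np.int64(245), np.int64(1)), (155, np.int64(245), np.int64(1)), (156, np.int64(245), np.int64(1)), (157, np.int64(245), np.int64(1)), (158, np.int64(245), np.int64(1)), (1
[... 950 characters left out ...]
p.int64(53)), (365, np.int64(97)), (366, np.int64(108)), (367, np.int64(106)), (368, np.int64(108)), (369, np.int64(106)), (370, np.int64(106)), (371, np.int64(107))]
row170 [(262, np.int64(104)), (263, np.int64(105)), (264, np.int64(105)), (265, np.int64(103)), (266, np.int64(92)), (267, np.int64(255)), (268, np.int64(248)), (269, np.int64(246)), (270, np.int64(246)), (271, np.int64(246)), (272, np.int64(246)), (273, np.int64(246)), (368, np.int64(246)), (369, np.int64(246)), (370, np.int64(246)), (371, np.int64(246)), (372, np.int64(247)), (373, np.int64(250)), (374, np.int64(246)), (375, np.int64(99)), (376, np.int64(102)), (377, np.int64(103)), (378, np.int64(102)), (379, np.int64(104))]
```

View pics/hovc.png

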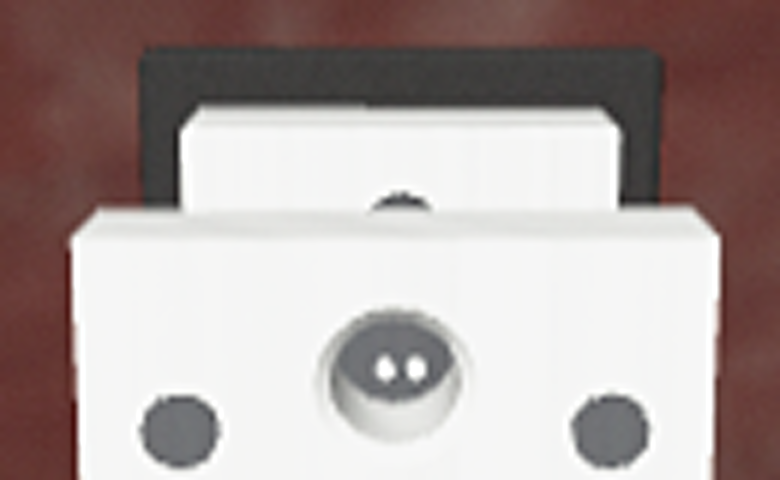

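Run:
```python
from seg import *
p,d,K,T=ld("hov"); M=optics.camera_info("wrist")["mount"]; f=np.load("hov.npz"); z0=f["pos"][2]
Rt=R.from_quat(f["rot"]).as_matrix(); print("tilt",Rt[:,2])
o=lambda u,v,z: onplane(K,M,(u,v),z).round(4)
print("top edge held",o(320.5,164.2,.0045)," bottom edge held",o(320.5,159.3,.0225))
print("base face edge",o(320.5,145.3,z0-.032),"block bottom edge",o(320.5,142.1,z0-.008),"foot top edge",o(320.5,132.1,z0-.008),)
print("held y",o(266.5,170,.0045),o(374.5,170,.0045))
print("base y",o(284.5,148,z0-.032),o(357.9,148,z0-.032), "foot", o(277.7,148,z0-.008),o(364.8,148,z0-.008))
print("dowel tip top",o(321.8,125+195/6,z0-.048),"y of dowel")
# hole rim on top: crop ellipse x 322..462?, rim top 308 bottom ~440
print("hole",o(255+394/6-.4,125+375/6-.4,.0045))
# base centre in tool coords
for b in ([0.4508,-0.3103],): print("base meas in tool", (Rt.T@(np.array([*b,0])-f["pos"])).round(4))
```

```text
tilt [ 1.86498572e-04  1.12352853e-04 -9.99999976e-01]
top edge held [0.0442 0.0005 0.0045]  bottom edge held [0.0441 0.0005 0.0225]
base face edge [0.0445 0.0005 0.093 ] block bottom edge [0.0445 0.0005 0.117 ] foot top edge [0.0526 0.0005 0.117 ]
held y [ 0.0411 -0.0275  0.0045] [0.0411 0.0285 0.0045]
base y [ 0.0424 -0.0267  0.093 ] [0.0424 0.0288 0.093 ] foot [ 0.0397 -0.0347  0.117 ] [0.0397 0.037  0.117 ]
dowel tip top [0.0375 0.0014 0.077 ] y of dowel
hole [0.0321 0.0004 0.0045]
base meas in tool [-0.0005  0.001   0.125 ]
```

The held edges and the base edges agree to about 0.3 mm in x and 0.55 mm in y. I'll correct by that amount and descend with a force guard.

Run:
```python
from h import *
q=down(-0.2285); t=np.array([0.45165,-0.3100]); c=t.copy()
bot.line_to([*c,0.085],q,velocity=0.08); bot.sleep(0.25)
for _ in range(2):
    s=bot.observe(); e=t-s["ee_pos"][:2]; print(s["ee_pos"],e.round(4),R.from_quat(s["tcp_rot"]).as_euler('xyz')[2],s["ft_force"].round(1)); 
    if np.linalg.norm(e)<3e-4: break
    c=c+e; bot.line_to([*c,0.085],q,velocity=0.03); bot.sleep(0.25)
f0=bot.observe()["ft_force"]
hit=bot.line_to([*c,0.061],q,velocity=0.02,until_force=10); s=bot.observe(); print(hit,s["ee_pos"],(s["ft_force"]-f0).round(1),s["opening"]*94,s["time"],c)
np.save("c.npy",c)
```

```text
[ 0.45194105 -0.31025205  0.08554555] [-0.0003  0.0003] -0.22850910324917395 [-0.4 -0.8 -2.7]
[ 0.45136978 -0.30971194  0.0849812 ] [ 0.0003 -0.0003] -0.2284752693870622 [ 0.2 -0.5 -2.6]
False [ 0.45172254 -0.31010537  0.0611385 ] [0.3 0.1 0. ] 15.595892231846715 18.1833 [ 0.45163917 -0.31003601]
```

The dowels are in their holes: the underside is 9 mm below the dowel tops with no resistance. Now I'll press it shut.

Run:
```python
from h import *
q=down(-0.2285); c=np.load("c.npy"); bot.command_gripper(0.0,60)
f0=bot.observe()["ft_force"]
hit=bot.line_to([*c,0.0505],q,velocity=0.01,until_force=24); s=bot.observe(); print(hit,s["ee_pos"],(s["ft_force"]-f0).round(1),s["opening"]*94,s["time"])
for _ in range(3):
    bot.sleep(0.3); s=bot.observe(); print(s["ee_pos"],(s["ft_force"]-f0).round(1))
st,p,d=snap("press"); cv2.imwrite("pics/press_s.png",optics.capture("scene")[0][...,::-1]);
```

```text
True [ 0.45176499 -0.31012268  0.05489574] [-0.3  0.7  9.7] 15.7150377736267 19.2167
[ 0.45179064 -0.31013945  0.05515162] [-0.7  0.3 10.4]
[ 0.45177245 -0.31011952  0.05512852] [0.1 0.4 9.3]
[ 0.45174788 -0.31010183  0.05513087] [-0.1  1.6  8.6]
```

View pics/press.png

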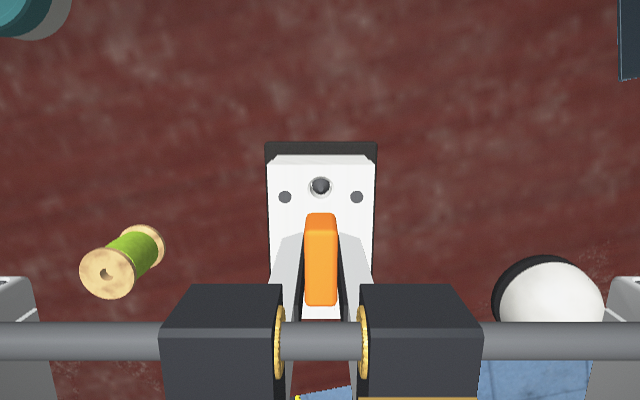

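View pics/press_s.png

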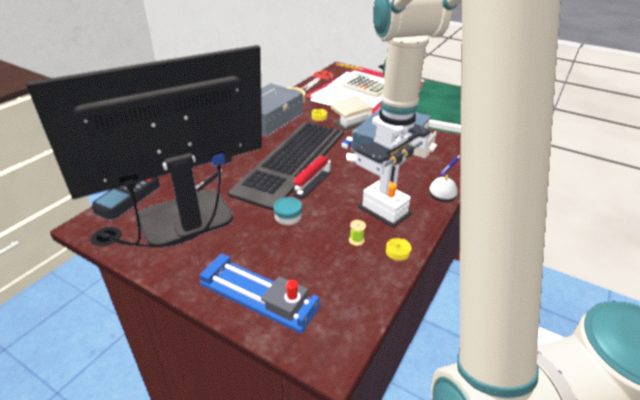

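The guard tripped, then the arm relaxed to about 9 N at z 0.0551, so the mould is not quite shut. I'll step the target down until it holds a steady push of about 22 N.

Run:
```python
from h import *
q=down(-0.2285); c=np.load("c.npy"); z=0.0550
for _ in range(14):
    z-=0.0004; bot.line_to([*c,z],q,velocity=0.005); bot.sleep(0.25); s=bot.observe(); fz=np.mean([bot.observe()["ft_force"][2]])+2.7
    print(round(z,4),s["ee_pos"].round(5),round(fz,1),(s["opening"]*94).round(2),round(s["time"],1))
    if fz>21: break
```

```text
Traceback (most recent call last):
AttributeError: 'float' object has no attribute 'round'
```

Run:
```python
from h import *
q=down(-0.2285); c=np.load("c.npy"); z=0.0546
for _ in range(14):
    z-=0.0004; bot.line_to([*c,z],q,velocity=0.005); bot.sleep(0.25); s=bot.observe(); fz=s["ft_force"][2]+2.7
    print(round(z,4),s["ee_pos"].round(5),round(fz,1),round(s["opening"]*94,2),round(s["time"],1))
    if fz>21: break
```

```text
0.0542 [ 0.45179 -0.31016  0.05522] 10.5 15.73 21.3
0.0538 [ 0.45184 -0.31019  0.0549 ] 9.6 15.62 21.8
0.0534 [ 0.45181 -0.31017  0.05454] 10.5 15.65 22.3
0.053 [ 0.45183 -0.31015  0.05447] 13.3 15.56 22.8
0.0526 [ 0.45182 -0.31017  0.05447] 16.1 15.72 23.3
0.0522 [ 0.45181 -0.31017  0.05446] 17.0 15.72 23.8
0.0518 [ 0.45182 -0.31017  0.05442] 20.5 15.74 24.3
0.0514 [ 0.45186 -0.3102   0.05446] 22.3 15.44 24.8
```

Run:
```python
from seg import *
bot.sleep(0.8); s=bot.observe(); print(s["ee_pos"].round(5),s["ft_force"].round(1),s["time"])
st,p,d=snap("fin")
p,d,K,T=ld("fin"); W=cloud(K,T,d); print("plate z",np.nanmedian(W[170:182,290:305,2]),"foot",np.nanmedian(W[145:150,280:360,2]),"desk",np.nanmedian(W[100:130,250:400,2]))
p,d,K,T=ld("held"); print("ref tool plate z", np.nanmedian(cloud(K,optics.camera_info("wrist")["mount"],d)[170:182,290:305,2]))
p,d,K,T=ld("fin"); print("now", np.nanmedian(cloud(K,optics.camera_info("wrist")["mount"],d)[170:182,290:305,2]))
p,d=optics.capture("top"); f=np.load("top0.npz"); K,T=cam("top")
for n,(u,v) in dict(tin=(320,172),stapler=(380,164),spool=(325,246)).items():
    a=p[v-14:v+14,u-14:u+14].astype(int); b=f["p"][v-14:v+14,u-14:u+14].astype(int); print(n,"mean diff",abs(a-b).mean().round(1))
cv2.imwrite("pics/topfin.png",p[...,::-1])
```

```text
[ 0.45184 -0.31017  0.05444] [-4.6  3.2 19.3] 25.6417
plate z 0.04958880091047241 foot 0.007582807953520149 desk -0.00039444647399512756
ref tool plate z 0.004942699977046744
now 0.004900909623332006
tin mean diff 10.2
stapler mean diff 7.0
spool mean diff 8.8
```

View pics/topfin.png

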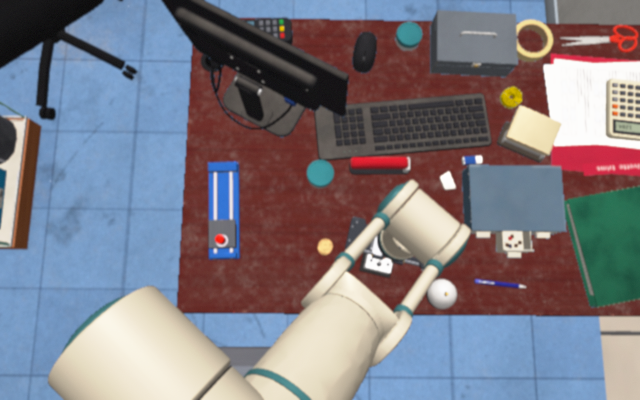

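View pics/fin.png

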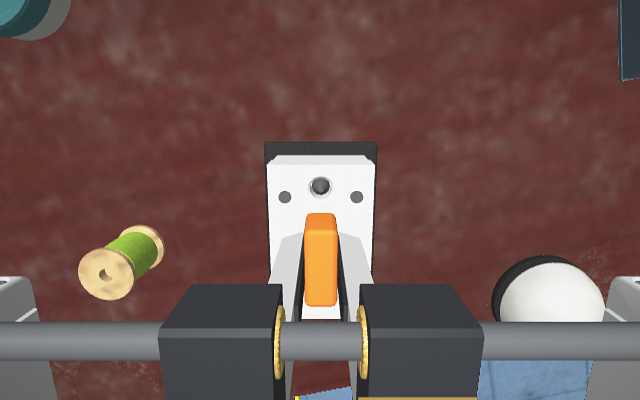

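The plate top is at z 0.0496 and should be 0.050 when shut, and there has been no slip in the grip. The spool (325,246), tin (320,172) and stapler (380,164) are where they started, and the jaw is open with its knob at (221,240). Signing off.

```bash
python3 -c "
from station import bot
print(bot.sign_off())"
```

```text
the job is handed in; nothing more can be done
None
```

The mould is closed and was handed in at about 26 s, with the arm still gripping the rib and pressing the halves shut. I slid the vise jaw open 30 mm by its knob, lifted the top half out, fitted it over both dowels with no resistance, and pressed it shut.

**Closed:** The tool came to a hard stop at z 54.4 mm, against 54.5 mm expected for fully closed. The push was steady at about 22 N. In the last picture the plate top measured 49.6 mm, against 50 mm when shut, and the rib had not slipped in the grip.

**Surroundings:** The jaw stayed open. The spool, tin and stapler are where they were in the first picture. The bottom half moved no more than about 1 mm.

**Checks that disagreed:**
- The first press stopped early on its force guard and relaxed to about 9 N, not quite shut. I stepped the push down until the stop was reached.
- The first estimate of where the held half sat in the gripper was off by about 1.5 mm. I settled it by comparing the held half with the base in the hover picture.
- A pixel comparison around the spool, tin and stapler showed small differences of 7–10 grey levels. I didn't find their cause, but by eye none of them had moved.

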